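# Prop open the sample cooler's lid

### The arm

A 6-joint arm with a two-finger parallel gripper is mounted at the origin on the work surface. World frame = base frame: x ahead of the robot, y to its left, z up, the work surface at z = 0. Lengths are in mm, angles in degrees, forces in N, time in s.
With the tool pointing down it reaches from about 350 to 850 mm from the base axis. Payload 8.1 kg.
Tool frame: the origin (TCP) lies midway between the tips of the shut fingers; the grasp point (between the pads) lies 19 mm behind it (hold_point_z is the distance from the TCP to the grasp point, in mm); z points along the fingers, y is the direction in which the jaws open and shut (so a half turn about z gives the same grasp; the last joint's range is limited). The gripper opens to 85 mm and grips with 20 to 120 N. Pads are 22 mm wide; open, the fingers measure 114 mm over their backs; the gripper's body (76 mm by 85 mm) begins 54 mm behind the grasp point. The pads swing forward as they close: fully open they stand 13 mm farther back than shut.
Start: joints at [65.237, 7.471, 85.268, -0, 87.261, -4.893], TCP at [203.913, 564.291, 231.292] pointing down, gripper open.
Joint ranges: [-169.43, 169.43], [-51.17, 129.36], [1.28, 143.12], [-76.62, 256.62], [0, 156.53], [-152.29, 152.29]. Speed limits (degrees/s): [136.94, 136.94, 159.86, 180, 180, 180].

### API

Orientations are given as [roll, pitch, yaw] about the fixed x, y, z axes, in that order (R = Rz(yaw) Ry(pitch) Rx(roll)).
In Python, from bench import sense, snapshot, camera_params, hand_in, hold_point_z gives the robot as it stands.
- The arm moves only by the tool servo_tool, never from a script. Its argument "motion" is a list of rows, each a list of 7 numbers: the finger opening in mm, from 0 to 85.4, then the shift along the tool's x, y, z in mm, then the turn, a rotation vector about the tool's x, y, z in rad. A call has 1 to 10 rows; each row shifts and turns the pose as measured when the row begins, along the tool's axes as they then stand; what a row does not reach is not made up. A row lasts 1/10 s, in which the tool goes at most 50 mm and 8.59 degrees, less where a joint would pass 70% of its speed; a pose out of reach is approached as far as the arm can. A call with a gripper value outside its range is refused whole. The fingers move at their own pace and stop on an object; "force" is the grip in N (left out, the last holds). Time passes only in rows, so rows that do not move let the fingers close. It gives the time, the measured TCP pose, the force and the opening at its end, in the units of the state.
- sense(): the state, without advancing time (a new reading comes with each control period).
- snapshot(name): name is "side" or "top" or "wrist"; returns the picture (384x512x3 uint8, blue, green, red); there is no depth.
- camera_params(name): a dict with "fx", "fy", "cx", "cy" (pixels), "R" (3x3) and "t" (3): a world point X has camera coordinates R X + t; the wrist camera has in their place "tool_from_camera" (4x4, takes a point from camera to tool coordinates, whose origin is the TCP and whose axes are the flange's). Camera axes: x right, y down, z forward; pixel columns grow to the right and rows downward; lengths in mm; the calibration is good to about 2 mm. The wrist camera is an equidistant fisheye: a pixel r from the principal point sees the ray r / f radians off the axis. A picture is of the moment at which its call begins: read the wrist's pose just before it. camera_params takes no time and is no camera call.
- hand_in(): hands the job in, once; it reports no verdict.
The state is a dict: "time": time; "joint_pos": joint angles; "qd": joint speeds; "joint_efforts": joint torques, N m; "tool_pos": TCP position; "tcp_rot": TCP orientation; "ft_force": force on the tool from outside, world axes, zero at the start; "wrist_torque": the same for the moment, N m; "finger_gap": finger opening in mm.
Only numpy, scipy, OpenCV 4.12 (cv2) and the standard library are available. Lean on these libraries where they do the work, as an engineer would, in place of code of your own. Each camera call takes 0.05 s, during which the arm holds its last target. There are 200 camera calls.

### The job

The blue-framed lid of the bench cooler stands open on nothing but its stiff hinge. Take the steel prop rod by its red ball, swing it up out of its clip until its shaft is fully home in the slot of the lid's yellow tongue, and let go, leaving the lid open as it is. Do not move the red bottle or the loose stirring rod with the blue knob.

Things in the scene. Friction and masses are not known exactly. Their poses are not given: they have to be found in the camera images.
- prop (a joint): Angle (rad) of the steel prop rod (10 mm thick) about its level pivot on the cooler's grey front ledge. 0: lying level in an open-topped clip; 1.57: upright; about 1.66: fully home at the slot's closed end, 5 degrees past upright, where its weight keeps it. It turns easily and falls back if let go well short of upright. Pivot 85 mm, ledge top 40 mm above the bench.
- prop_knob (a point): Centre of the red ball (26 mm) at the rod's free end. Frame turns with the rod: x is the pivot axis, level, pointing into the cooler; y runs along the rod to the pivot, 240 mm away; z is up while the rod lies. Lying, the ball is 20 mm past the ledge's end, 60 mm in front of the white wall (120 mm high). A 36 mm collar, 138-146 mm from the pivot, ends up just under the tongue, the ball 80 mm above it.
- slot (a point): Where the rod's axis crosses the slot when home, in a level yellow tongue (6 mm thick, 243 mm above the bench) on the front edge of the blue-framed lid. The slot is 24 mm wide, open on this frame's -y side (mouth 40 mm from here), whence the rod comes, closed 6 mm beyond here on +y; x points into the cooler. The lid, tilted about 31 degrees, stays where left but moves if pushed (3 N down, 4 N up).
- bottle_mid (a point): Bystander: red bottle with blue cap, 86 mm in diameter, 190 mm high, standing beside the cooler on either side (a fixed white tube rack, 100 x 120 mm, 75 mm high, stands on the other). The point is half-way up its axis.
- stirrer_mid (a point): Bystander: loose steel stirring rod, 182 mm long, with a 23 mm blue knob at one end, lying on the bench in front of the cooler's ledge. The point is its centre, 11 mm above the bench; it lies along y.

How it is judged:
By the outcome, as a careful person would: the job done as asked, in the order asked, and still so for the second after the job is handed in, with the robot touching nothing.
It also fails if it takes over 38 s, if anything falls off the work surface, if the arm or the gripper's body presses on something with over 40 N, if the wrist force passes 120 N, or if a joint passes its speed limit or range.

## Working session

There is one attempt and no reset: what is moved stays moved. The work goes in short steps, Python scripts to look and compute and a tool call to move; the robot and the scene stay as the last step left them, time stands still between calls to the robot, and variables do not carry over. Pictures are saved under pics/ and viewed, about 8 in all and at most 12, crops included, and the job is handed in when it is done.

Besides the shell and the picture viewer there is one more tool, called after ">>>" as name(argument=value, ...) on one line, values as JSON. servo_tool: Moves the arm, as the interface text tells. Its arguments: {"type":"object","properties":{"motion":{"type":"array"},"force":{"type":"number"}},"required":["motion"]}

```bash
mkdir -p pics; ls; python3 - <<'E'
from bench import *
import cv2
s=sense();print(s['time'],s['tool_pos'],s['tcp_rot'],hold_point_z)
for n in("side","top"):
    cv2.imwrite(f"pics/{n}0.png",snapshot(n));print(n,camera_params(n))
print(camera_params("wrist"))
E
```

```text
pics
0.0 [203.68821838 563.7628947  230.21517198] [-1.79891978e+02 -6.22931403e-03  1.60129823e+02] 18.700000000000003
side {'fx': 379.13381055248885, 'fy': 379.13381055248885, 'cx': 260.11440592692776, 'cy': 193.83465486872643, 'R': array([[ 0.99774753, -0.06668147,  0.00731049],
       [-0.03401241, -0.59681235, -0.80165964],
       [ 0.05781884,  0.79960528, -0.59773605]]), 't': array([-512.74682569,  120.32839924, 1281.22818963])}
top {'fx': 404.7588667225879, 'fy': 404.7588667225879, 'cx': 262.2009638765187, 'cy': 188.96020150459893, 'R': array([[ 0.02982895, -0.99954762,  0.00384456],
       [-0.99861954, -0.02996718, -0.04313912],
       [ 0.04323481, -0.00255246, -0.99906168]]), 't': array([  -1.54676831,  504.80182959, 1153.71975544])}
{'fx': 297.3186396354542, 'fy': 297.3186396354542, 'cx': 251.3608307028756, 'cy': 190.17377262676334, 'tool_from_camera': array([[-1.32888574e-04, -9.51024219e-01, -3.09116349e-01,
         7.96702709e+01],
       [ 9.99999991e-01, -1.21780072e-04, -5.52309030e-05,
        -5.13525975e-01],
       [ 1.48817151e-05, -3.09116354e-01,  9.51024227e-01,
        -1.42393767e+02],
       [ 0.00000000e+00,  0.00000000e+00,  0.00000000e+00,
         1.00000000e+00]])}
```

View pics/side0.png

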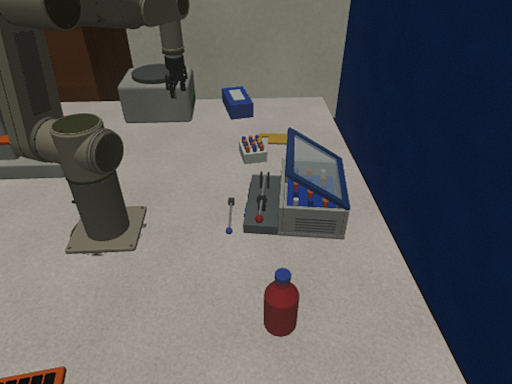

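View pics/top0.png

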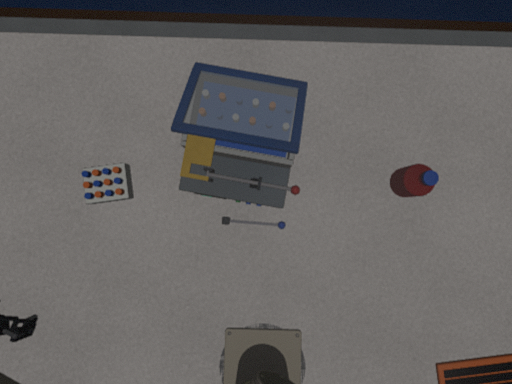

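The side view shows the ball near (259,218) and the lid open. The top view shows the ball at (295,189), the pivot near (200,173), the yellow tongue around (200,157), and the stirrer in front from (226,220) to (281,225).

```bash
cat > h.py <<'E'
import cv2, numpy as np
from bench import *
from scipy.spatial.transform import Rotation as Ro
def ray(n,uv,T=None):
    c=camera_params(n)
    x=(uv[0]-c['cx'])/c['fx'];y=(uv[1]-c['cy'])/c['fy']
    if n=='wrist':
        r=np.hypot(x,y);d=np.array([np.sin(r)*x/r,np.sin(r)*y/r,np.cos(r)])
        W=T@c['tool_from_camera'];return W[:3,3],W[:3,:3]@d
    return -c['R'].T@c['t'],c['R'].T@np.array([x,y,1.])
def onz(o,d,z): return o+d*(z-o[2])/d[2]
def tri(rs):
    A=0;b=0
    for o,d in rs:
        d=d/np.linalg.norm(d);P=np.eye(3)-np.outer(d,d);A=A+P;b=b+P@o
    return np.linalg.solve(A,b)
def blobs(im,col,amin=8):
    h=cv2.cvtColor(im,cv2.COLOR_BGR2HSV);H,S,V=cv2.split(h)
    m={'red':((H<8)|(H>172))&(S>130)&(V>60),'yel':(H>15)&(H<32)&(S>120)&(V>70),'blue':(H>105)&(H<130)&(S>130)}[col]
    n,l,st,ce=cv2.connectedComponentsWithStats(m.astype(np.uint8))
    return [(ce[i].round(1),st[i,4],st[i,:4]) for i in range(1,n) if st[i,4]>=amin]
def pose():
    s=sense();T=np.eye(4);T[:3,:3]=Ro.from_euler('xyz',s['tcp_rot'],degrees=True).as_matrix();T[:3,3]=s['tool_pos'];return T
E
python3 - <<'E'
from h import *
s=cv2.imread('pics/side0.png');t=cv2.imread('pics/top0.png')
for n,i in(('side',s),('top',t)):
    for c in('red','yel'):
        print(n,c,[(*b[0],b[1],b[2].tolist()) for b in blobs(i,c)])
print(onz(*ray('top',(295,189.5)),85),onz(*ray('side',(259,218)),85),tri([ray('top',(295,189.5)),ray('side',(259,218))]))
for p in((200,173),(210,176),(257,183)):print(onz(*ray('top',p),85)[:2])
cv2.imwrite('pics/c.png',np.hstack([cv2.resize(t[55:215,165:315],None,fx=3,fy=3,interpolation=2)[:480],cv2.resize(s[120:240,240:355],None,fx=3,fy=4,interpolation=2)]))
E
```

```text
side red [(np.float64(258.7), np.float64(218.2), np.int32(42), [256, 215, 7, 8]), (np.float64(280.4), np.float64(308.2), np.int32(1564), [264, 281, 35, 55])]
side yel [(np.float64(274.1), np.float64(138.1), np.int32(233), [258, 133, 29, 11])]
top red [(np.float64(416.4), np.float64(181.0), np.int32(426), [404, 165, 29, 30]), (np.float64(294.9), np.float64(189.6), np.int32(36), [292, 187, 7, 7])]
top yel [(np.float64(197.0), np.float64(154.2), np.int32(941), [181, 135, 34, 45])]
[502.61116105 -74.64629614  85.        ] [505.06408942 -69.89640007  85.        ] [503.59897873 -74.36798382  88.78360682]
[539.44980557 182.7131977 ]
[532.15677702 155.48110329]
[517.0691724   28.23633148]
```

View pics/c.png

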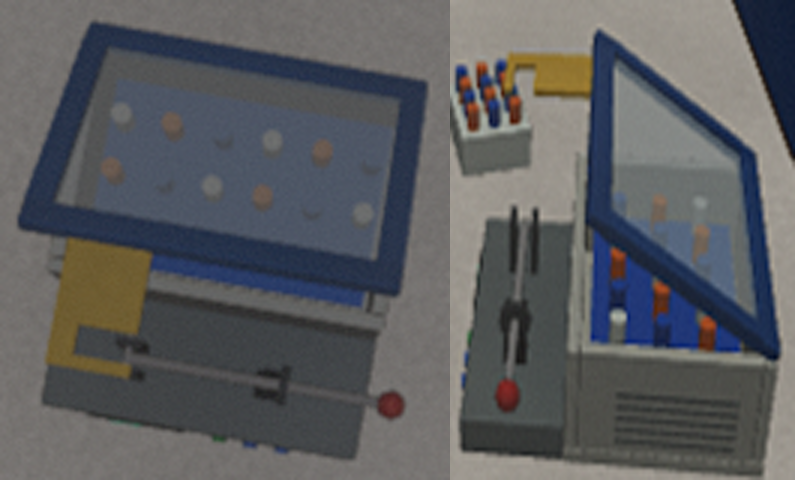

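The crop shows the rod running straight from the ball to the pivot. The slot opens toward the ball and the collar sits by the clip. I'll plan the approach to just above the ball.

```bash
cat >> h.py <<'E'
def plan(p,yaw,n,T=None):
    """n straight rows to TCP p, tool down with given yaw; prints tool-frame rows"""
    T=pose() if T is None else T
    R0=T[:3,:3];p0=T[:3,3];R1=(Ro.from_euler('z',yaw,degrees=True)*Ro.from_euler('x',180,degrees=True)).as_matrix()
    w=Ro.from_matrix(R0.T@R1).as_rotvec()
    for i in range(n):
        R=R0@Ro.from_rotvec(w*i/n).as_matrix()
        print((R.T@(np.array(p)-p0)/n).round(0).tolist(),(w/n).round(3).tolist())
E
python3 - <<'E'
from h import *
plan([503,-74,190],81.5,16)
b=[*(onz(*ray('top',p),243)[:2].round(0) for p in((191,169),(206,178.5)))];print(b)
E
```

```text
[-31.0, -31.0, 3.0] [-0.0, 0.0, 0.086]
[-34.0, -28.0, 3.0] [-0.0, 0.0, 0.086]
[-36.0, -25.0, 3.0] [-0.0, 0.0, 0.086]
[-38.0, -22.0, 3.0] [-0.0, 0.0, 0.086]
[-40.0, -19.0, 3.0] [-0.0, 0.0, 0.086]
[-41.0, -15.0, 3.0] [-0.0, 0.0, 0.086]
[-42.0, -12.0, 3.0] [-0.0, 0.0, 0.086]
[-43.0, -8.0, 3.0] [-0.0, 0.0, 0.086]
[-44.0, -4.0, 3.0] [-0.0, 0.0, 0.086]
[-44.0, -1.0, 3.0] [-0.0, 0.0, 0.086]
[-44.0, 3.0, 3.0] [-0.0, 0.0, 0.086]
[-43.0, 7.0, 3.0] [-0.0, 0.0, 0.086]
[-43.0, 11.0, 3.0] [-0.0, 0.0, 0.086]
[-42.0, 14.0, 3.0] [-0.0, 0.0, 0.086]
[-40.0, 18.0, 3.0] [-0.0, 0.0, 0.086]
[-39.0, 21.0, 3.0] [-0.0, 0.0, 0.086]
[array([536., 180.]), array([515., 144.])]
```

>>> servo_tool(motion=[[50,-31,-31,0,0,0,0.086],[50,-34,-28,0,0,0,0.086],[50,-36,-25,0,0,0,0.086],[50,-38,-22,0,0,0,0.086],[50,-40,-19,0,0,0,0.086],[50,-41,-15,0,0,0,0.086],[50,-42,-12,0,0,0,0.086],[50,-43,-8,0,0,0,0.086],[50,-44,-4,0,0,0,0.086],[50,-44,-1,0,0,0,0.086]], force=25)

```text
time: 1.1
tool_pos: [386.6, 152.2, 225.0]
tcp_rot: [-179.5, 0.3, 109.5]
ft_force: [0.1, -0.1, 1.0]
finger_gap: 50.1
```

```bash
python3 - <<'E'
from h import *
print(pose()[:3,3],sense()['tcp_rot'])
plan([503,-74,195],81.5,8)
E
```

```text
[386.61678801 152.24454762 225.04177356] [-179.53170151    0.28246346  109.53269723]
[-31.0, 4.0, 4.0] [-0.001, 0.001, 0.061]
[-31.0, 6.0, 4.0] [-0.001, 0.001, 0.061]
[-31.0, 8.0, 4.0] [-0.001, 0.001, 0.061]
[-30.0, 10.0, 4.0] [-0.001, 0.001, 0.061]
[-30.0, 12.0, 4.0] [-0.001, 0.001, 0.061]
[-29.0, 14.0, 4.0] [-0.001, 0.001, 0.061]
[-28.0, 15.0, 4.0] [-0.001, 0.001, 0.061]
[-27.0, 17.0, 4.0] [-0.001, 0.001, 0.061]
```

>>> servo_tool(motion=[[50,-31,4,4,0,0,0.061],[50,-31,6,4,0,0,0.061],[50,-31,8,4,0,0,0.061],[50,-30,10,4,0,0,0.061],[50,-30,12,4,0,0,0.061],[50,-29,14,4,0,0,0.061],[50,-28,15,4,0,0,0.061],[50,-27,17,4,0,0,0.061],[50,0,0,0,0,0,0]])

```text
time: 2.0
tool_pos: [502.2, -91.5, 190.0]
tcp_rot: [-179.6, 0.5, 79.8]
ft_force: [-1.4, 0.3, 1.2]
finger_gap: 50.0
```

```bash
python3 - <<'E'
from h import *
T=pose();print(T[:3,3],sense()['tcp_rot'])
im=snapshot('wrist');cv2.imwrite('pics/w1.png',im)
for b in blobs(im,'red',30):print(b,onz(*ray('wrist',b[0],T),85))
plan([503,-74,195],81.5,1)
E
```

```text
[502.15573904 -91.52584347 190.0058647 ] [-179.57918966    0.50550997   79.79342457]
(array([250. , 169.2]), np.int32(654), array([236, 156,  29,  28], dtype=int32)) [502.69808723 -74.9317444   85.        ]
[16.0, -1.0, -5.0] [-0.008, 0.008, -0.028]
```

View pics/w1.png

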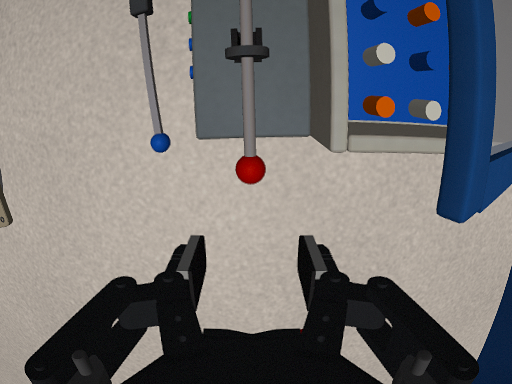

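```bash
python3 - <<'E'
from h import *
T=pose()
im=cv2.imread('pics/w1.png')
b=onz(*ray('wrist',(250,169.2),T),85)
for v in(20,90,120):
    row=im[v].astype(int);sub=row[230:265];g=sub.mean(1);print(v,g.astype(int).tolist())
for p in((247,8),(248.5,90)):
    q=onz(*ray('wrist',p,T),85);d=q-b;print(q,np.degrees(np.arctan2(d[0],d[1])),np.hypot(*d[:2]))
plan([502.7,-75,62],81.5,6)
E
```

```text
20 [87, 86, 88, 87, 88, 87, 87, 88, 87, 83, 86, 99, 109, 112, 115, 117, 117, 114, 111, 103, 96, 82, 72, 89, 87, 87, 89, 88, 90, 88, 87, 88, 88, 86, 88]
90 [94, 96, 95, 95, 95, 93, 95, 95, 94, 95, 95, 95, 89, 102, 109, 116, 120, 123, 122, 118, 115, 107, 99, 83, 72, 95, 95, 96, 95, 95, 94, 94, 93, 94, 94]
120 [95, 94, 96, 94, 95, 96, 95, 94, 95, 96, 95, 94, 96, 95, 103, 111, 120, 120, 121, 121, 118, 114, 106, 99, 80, 75, 99, 99, 99, 97, 96, 95, 95, 94, 94]
[523.77705539  62.1671332   85.        ] 9.102830877838455 137.31885424385453
[512.67146413  -7.13837054  85.        ] 9.101873510026396 67.12920398967377
[3.0, -0.0, 21.0] [-0.001, 0.001, -0.005]
[3.0, -0.0, 21.0] [-0.001, 0.001, -0.005]
[3.0, -0.0, 21.0] [-0.001, 0.001, -0.005]
[3.0, -0.0, 21.0] [-0.001, 0.001, -0.005]
[3.0, -0.0, 21.0] [-0.001, 0.001, -0.005]
[3.0, -0.0, 21.0] [-0.001, 0.001, -0.005]
```

>>> servo_tool(motion=[[50,4,0,20,0,0,-0.005],[50,4,0,22,0,0,-0.005],[50,4,0,22,0,0,-0.005],[50,3,0,22,0,0,0],[50,2,0,20,0,0,0],[50,0,0,17,0,0,0],[50,0,0,0,0,0,0]])

```text
time: 2.75
tool_pos: [501.2, -67.8, 63.2]
tcp_rot: [-179.5, 0.3, 81.3]
ft_force: [-0.6, 0.6, 0.3]
finger_gap: 50.0
```

```bash
python3 - <<'E'
from h import *
T=pose();print(T[:3,3],sense()['tcp_rot'])
im=snapshot('wrist');cv2.imwrite('pics/w2.png',im)
for b in blobs(im,'red',30):print(b,onz(*ray('wrist',b[0],T),85))
plan([502.7,-75,62],81,1)
E
```

```text
[501.1638431  -67.80805913  63.21941086] [-179.46466593    0.31031759   81.28421276]
(array([257.5, 281.9]), np.int32(1884), array([232, 257,  52,  49], dtype=int32)) [502.77975104 -75.77208508  85.        ]
[-7.0, 2.0, 3.0] [-0.008, 0.006, 0.005]
```

>>> servo_tool(motion=[[50,-8,2,0,0.008,-0.005,0],[50,0,0,0,0,0,0],[22,0,0,0,0,0,0],[22,0,0,0,0,0,0],[22,0,0,0,0,0,0],[22,0,0,0,0,0,0],[22,0,0,0,0,0,0]], force=25)

```text
time: 3.5
tool_pos: [502.8, -76.5, 69.4]
tcp_rot: [-179.1, 0.6, 81.3]
ft_force: [-1.2, 0.2, -1.3]
finger_gap: 24.3
```

```bash
cat >> h.py <<'E'
def prop(b,a0,a1,step):
    """shift rows (world->tool) for ball moving on the arc, TCP moved alike"""
    T=pose();R=T[:3,:3];piv=np.array([*(b[:2]+240*D),85.]);n=int(np.ceil((a1-a0)/step))
    f=lambda a:piv+240*np.array([*(-np.cos(a)*D),np.sin(a)])
    A=np.radians(np.linspace(a0,a1,n+1))
    for i in range(n):print(np.degrees(A[i+1]).round(1),(R.T@(f(A[i+1])-f(A[i]))).round(1).tolist())
D=np.array([np.sin(np.radians(9.1)),np.cos(np.radians(9.1))])
E
python3 - <<'E'
from h import *
s=sense();print(s['tool_pos'],s['tcp_rot'],s['ft_force'],s['finger_gap'])
im=snapshot('wrist');cv2.imwrite('pics/w3.png',im)
prop(np.array([502.7,-75.3]),0,95,5)
E
```

```text
[502.82118491 -76.54151506  69.38564206] [-179.06142915    0.63072568   81.33995564] [-1.17874884  0.16877641 -1.34263432] 24.26510375420534
5.0 [0.7, -0.3, -20.9]
10.0 [2.5, -0.3, -20.8]
15.0 [4.3, -0.3, -20.5]
20.0 [6.1, -0.3, -20.0]
25.0 [7.8, -0.3, -19.4]
30.0 [9.5, -0.2, -18.7]
35.0 [11.1, -0.2, -17.8]
40.0 [12.6, -0.2, -16.7]
45.0 [14.0, -0.1, -15.6]
50.0 [15.3, -0.1, -14.3]
55.0 [16.5, -0.1, -12.9]
60.0 [17.5, -0.1, -11.4]
65.0 [18.5, -0.0, -9.9]
70.0 [19.3, 0.0, -8.2]
75.0 [19.9, 0.0, -6.5]
80.0 [20.4, 0.1, -4.8]
85.0 [20.7, 0.1, -3.0]
90.0 [20.9, 0.1, -1.1]
95.0 [20.9, 0.2, 0.7]
```

View pics/w3.png

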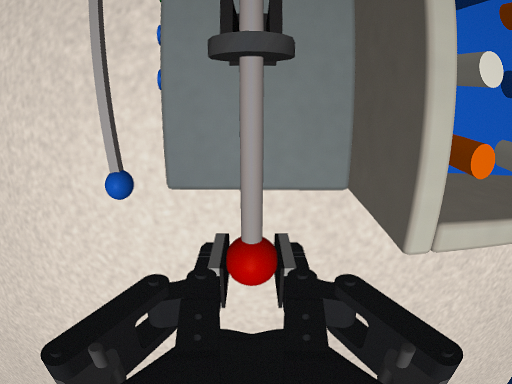

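The ball (252,260) is between the pads, but the tool crept up about 6 mm. I'll reopen, lower and regrip.

>>> servo_tool(motion=[[40,0,0,2,0,0,0],[40,0,0,5,-0.01,0,0],[22,0,0,1,0,0,0],[22,0,0,1,0,0,0],[22,0,0,1,0,0,0],[22,0,0,0,0,0,0]], force=30)

```text
time: 4.15
tool_pos: [502.9, -76.8, 61.7]
tcp_rot: [-179.7, 0.7, 81.4]
ft_force: [-0.1, -0.3, -1.5]
finger_gap: 24.0
```

>>> servo_tool(motion=[[22,1,0,-20,0,0,0],[22,2,0,-20,0,0,0],[22,4,0,-20,0,0,0],[22,6,0,-20,0,0,0],[22,0,0,0,0,0,0]])

```text
time: 4.65
tool_pos: [505.0, -63.2, 142.7]
tcp_rot: [-179.7, 0.7, 81.3]
ft_force: [-2.2, 1.3, -1.8]
finger_gap: 24.3
```

```bash
cat >> h.py <<'E'
def ang(z0=62.5,b0=np.array([502.8,-76.])):
    """rod angle and radius from TCP displacement"""
    s=sense();p=s['tool_pos'];h=240-(p[:2]-b0)@D;v=p[2]-z0
    lat=(p[:2]-b0)@np.array([D[1],-D[0]])
    print('ang',np.degrees(np.arctan2(v,h)).round(1),'r',np.hypot(h,v).round(1),'lat',lat.round(1),s['ft_force'].round(1),s['finger_gap'],s['time'],s['tcp_rot'].round(1))
    return np.degrees(np.arctan2(v,h))
E
python3 - <<'E'
from h import *
ang()
E
```

```text
ang 19.5 r 240.8 lat 0.2 [-2.2  1.3 -1.8] 24.33880714097137 4.65 [-179.7    0.7   81.3]
```

Tracking well. I'll continue along the arc.

>>> servo_tool(motion=[[22,8,0,-19,0,0,0],[22,9.5,0,-18.5,0,0,0],[22,11,0,-18,0,0,0],[22,12.5,0,-17,0,0,0],[22,14,0,-15.5,0,0,0],[22,15,0,-14,0,0,0],[22,0,0,0,0,0,0]])

```text
time: 5.35
tool_pos: [515.8, 8.1, 245.8]
tcp_rot: [-179.6, 0.9, 81.2]
ft_force: [-2.5, -0.9, -1.2]
finger_gap: 23.9
```

```bash
python3 - <<'E'
from h import *
a=ang()
im=snapshot('wrist');cv2.imwrite('pics/w4.png',im)
E
```

```text
ang 49.8 r 240.0 lat -0.5 [-2.5 -0.9 -1.2] 23.921868043435747 5.35 [-179.6    0.9   81.2]
```

View pics/w4.png

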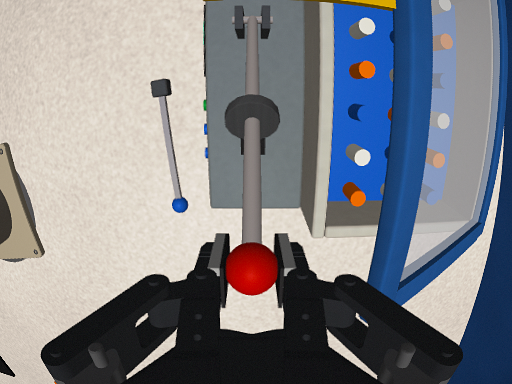

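The rod follows cleanly at about 50°, and the bystanders haven't moved. I'll go to about 73°, just short of the slot mouth, and look.

>>> servo_tool(motion=[[22,16,0,-13.5,0,0,0],[22,17,0,-12,0,0,0],[22,18,0,-10.5,0,0,0],[22,18.5,0,-9,0,0,0],[22,14,0,-5,0,0,0],[22,0,0,0,0,0,0]])

```text
time: 6.0
tool_pos: [528.4, 91.9, 292.1]
tcp_rot: [-179.3, 1.2, 81.0]
ft_force: [-2.6, -0.1, 1.7]
finger_gap: 24.1
```

```bash
python3 - <<'E'
from h import *
a=ang()
im=snapshot('wrist');cv2.imwrite('pics/w5.png',im)
prop(np.array([502.7,-75.3]),a,95,4)
E
```

```text
ang 73.0 r 240.1 lat -1.3 [-2.6 -0.1  1.7] 24.130881716145122 6.0 [-179.3    1.2   81. ]
76.7 [14.7, -0.0, -4.3]
80.3 [15.0, -0.0, -3.4]
84.0 [15.2, 0.0, -2.4]
87.7 [15.3, 0.0, -1.4]
91.3 [15.3, 0.0, -0.5]
95.0 [15.3, 0.0, 0.5]
```

View pics/w5.png

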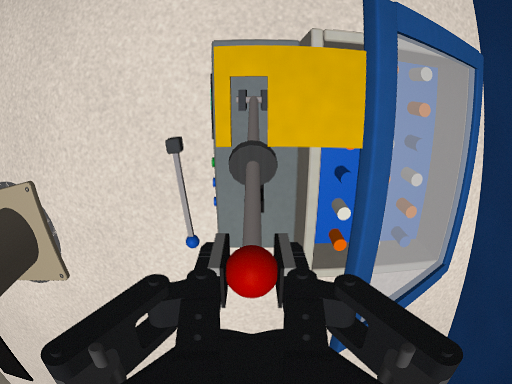

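The slot (columns 231–268) is in line with the rod (about 252), with the collar below the tongue. I'll proceed slowly into the slot.

>>> servo_tool(motion=[[22,11,0,-3.5,0,0,0],[22,11,0,-3,0,0,0],[22,11,0,-2,0,0,0],[22,11,0,-1.5,0,0,0],[22,0,0,0,0,0,0]])

```text
time: 6.55
tool_pos: [534.7, 134.3, 300.6]
tcp_rot: [-179.2, 1.3, 80.9]
ft_force: [-3.0, -0.4, 3.2]
finger_gap: 24.2
```

```bash
python3 - <<'E'
from h import *
a=ang()
prop(np.array([502.7,-75.3]),a,95,3)
E
```

```text
ang 83.5 r 239.6 lat -1.7 [-3.  -0.4  3.2] 24.185655124426003 6.55 [-179.2    1.3   80.9]
86.3 [12.0, -0.0, -1.3]
89.2 [12.1, -0.0, -0.7]
92.1 [12.1, -0.0, -0.1]
95.0 [12.1, 0.0, 0.5]
```

>>> servo_tool(motion=[[22,10,0.5,-1.3,0,0,0],[22,10,0.5,-0.8,0,0,0],[22,10,0,-0.3,0,0,0],[22,9,0,0.2,0,0,0],[22,5,0,0.3,0,0,0],[22,0,0,0,0,0,0]])

```text
time: 7.15
tool_pos: [541.4, 178.8, 301.3]
tcp_rot: [-178.9, 1.4, 80.9]
ft_force: [-3.8, -0.3, 4.1]
finger_gap: 23.9
```

```bash
python3 - <<'E'
from h import *
a=ang()
im=snapshot('wrist');cv2.imwrite('pics/w6.png',im)
E
```

```text
ang 94.2 r 239.4 lat -2.2 [-3.8 -0.3  4.1] 23.896418587660825 7.15 [-178.9    1.4   80.9]
```

View pics/w6.png

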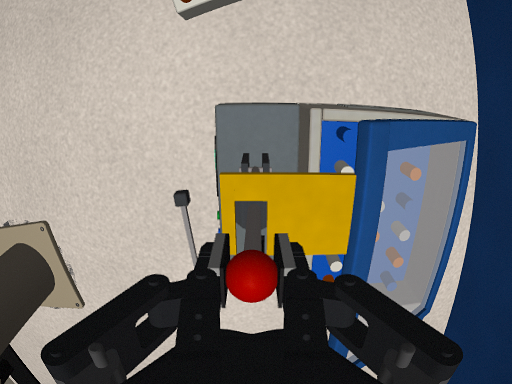

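```bash
python3 - <<'E'
from h import *
im=cv2.imread('pics/w6.png');cv2.imwrite('pics/w6c.png',cv2.convertScaleAbs(cv2.resize(im[145:305,195:305],None,fx=4,fy=3.7,interpolation=2),alpha=1.6))
T=pose()
for p in((252,202),(252,202+4),(251,275)):print(p,onz(*ray('wrist',p,T),246)[:2] if p[1]<270 else onz(*ray('wrist',p,T),324)[:2])
piv=np.array([502.7,-75.3])+240*D;print('home',piv+13.8*D,'end',piv+19.8*D, 'ball home',piv+21*D)
E
```

```text
(252, 202) [541.03459893 183.15382992]
(252, 206) [540.54868054 180.12678603]
(251, 275) [540.78727967 176.16437809]
home [542.84051747 175.30562415] end [543.78946587 181.23010699] ball home [543.97925555 182.41500356]
```

View pics/w6c.png

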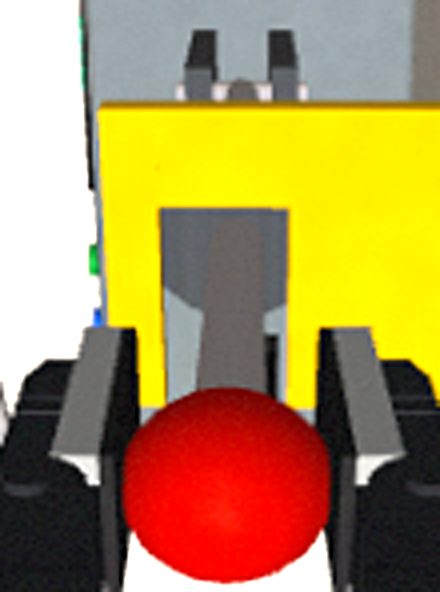

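The rod is inside the slot and the collar is below the tongue. It's a few mm short of the closed end, so I'll ease it on.

>>> servo_tool(motion=[[22,3,0,0.3,0,0,0],[22,3,0,0.3,0,0,0],[22,0,0,0.2,0,0,0]])

```text
time: 7.5
tool_pos: [542.2, 184.2, 300.8]
tcp_rot: [-178.9, 1.4, 80.8]
ft_force: [-4.6, 1.2, 5.1]
finger_gap: 24.1
```

```bash
python3 - <<'E'
from h import *
a=ang();T=pose()
im=snapshot('wrist')
print([(b[0],onz(*ray('wrist',b[0],T),324)) for b in blobs(im,'red',500)])
cv2.imwrite('pics/w7c.png',cv2.convertScaleAbs(cv2.resize(im[145:305,195:305],None,fx=4,fy=3.7,interpolation=2),alpha=1.6))
E
```

```text
ang 95.5 r 239.4 lat -2.2 [-4.6  1.2  5.1] 24.05470021704753 7.5 [-178.9    1.4   80.8]
[(array([251.1, 276.1]), array([541.68602653, 181.51839951, 324.        ]))]
```

View pics/w7c.png

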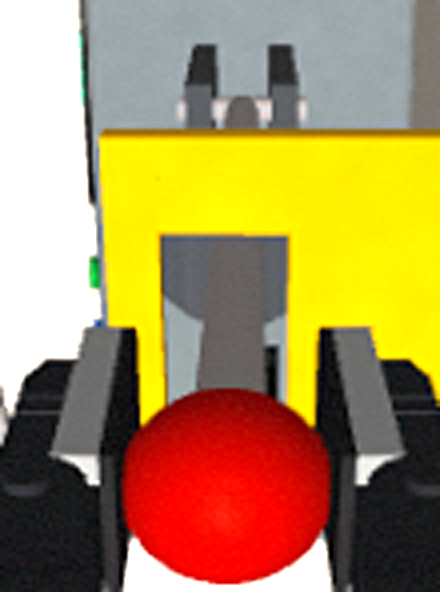

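>>> servo_tool(motion=[[22,2,0,0.2,0,0,0],[22,1,0,0.2,0,0,0]])

```text
time: 7.75
tool_pos: [542.6, 186.8, 300.5]
tcp_rot: [-178.9, 1.4, 80.8]
ft_force: [-4.2, 0.1, 4.0]
finger_gap: 24.1
```

>>> servo_tool(motion=[[22,2,0,0.2,0,0,0],[22,0,0,0,0,0,0]])

```text
time: 7.95
tool_pos: [542.8, 188.5, 300.3]
tcp_rot: [-178.9, 1.4, 80.8]
ft_force: [-5.0, 0.0, 4.3]
finger_gap: 24.0
```

```bash
python3 - <<'E'
from h import *
a=ang();T=pose()
im=snapshot('wrist');cv2.imwrite('pics/w8.png',im)
print([(b[0],onz(*ray('wrist',b[0],T),324)) for b in blobs(im,'red',500)])
# tongue slot closed end: yellow lower edge in column 251
h=cv2.cvtColor(im,cv2.COLOR_BGR2HSV);c=np.where((h[:,240:262,0]>15)&(h[:,240:262,0]<32)&(h[:,240:262,1]>120))[0]
print(c.max(),onz(*ray('wrist',(251,c.max()),T),246))
E
```

```text
ang 96.6 r 239.3 lat -2.3 [-5.   0.   4.3] 23.963837311386047 7.95 [-178.9    1.4   80.8]
[(array([251.1, 276.3]), array([542.36732654, 186.10117881, 324.        ]))]
213 [540.56332148 185.26768397 246.        ]
```

The ball-to-slot-end offset is 0.8 mm, the value expected at home. Releasing and retreating straight up.

>>> servo_tool(motion=[[45,0,0,0,0,0,0],[45,0,0,0,0,0,0],[45,0,0,0,0,0,0],[45,0,0,-10,0,0,0],[45,0,0,-20,0,0,0],[45,0,0,-30,0,0,0],[45,0,0,-30,0,0,0],[45,0,0,-20,0,0,0],[45,0,0,0,0,0,0]])

```text
time: 8.9
tool_pos: [546.4, 189.9, 413.8]
tcp_rot: [-179.0, 1.4, 80.7]
ft_force: [-0.2, 0.4, -0.3]
finger_gap: 45.0
```

```bash
python3 - <<'E'
from h import *
T=pose();print(T[:3,3])
im=snapshot('wrist');s=snapshot('side');t=snapshot('top')
for b in blobs(im,'red',150):print(b[0],b[1],onz(*ray('wrist',b[0],T),324))
rs=[]
for n,i in(('side',s),('top',t)):print(n,[(*b[0],b[1]) for b in blobs(i,'red')],[(*b[0],b[1]) for b in blobs(i,'yel')])
A=cv2.convertScaleAbs(cv2.resize(im[130:330,180:340],None,fx=2.4,fy=2.4,interpolation=2),alpha=1.4)
B=cv2.resize(s[110:245,225:350],None,fx=3.2,fy=3.55,interpolation=2)[:480]
cv2.imwrite('pics/f.png',np.hstack([A,np.pad(B,((0,480-B.shape[0]),(0,0),(0,0)))]))
E
```

```text
[546.42951989 189.87100756 413.78513802]
[249.7 196.9] 728 [542.23256248 185.74916384 324.        ]
side [(np.float64(265.6), np.float64(112.5), np.int32(30)), (np.float64(280.4), np.float64(308.1), np.int32(1568))] [(np.float64(260.2), np.float64(137.3), np.int32(36)), (np.float64(276.9), np.float64(138.5), np.int32(194))]
top [(np.float64(181.3), np.float64(162.6), np.int32(95)), (np.float64(417.1), np.float64(181.3), np.int32(398))] [(np.float64(198.9), np.float64(150.0), np.int32(756)), (np.float64(191.6), np.float64(174.2), np.int32(144))]
```

View pics/f.png

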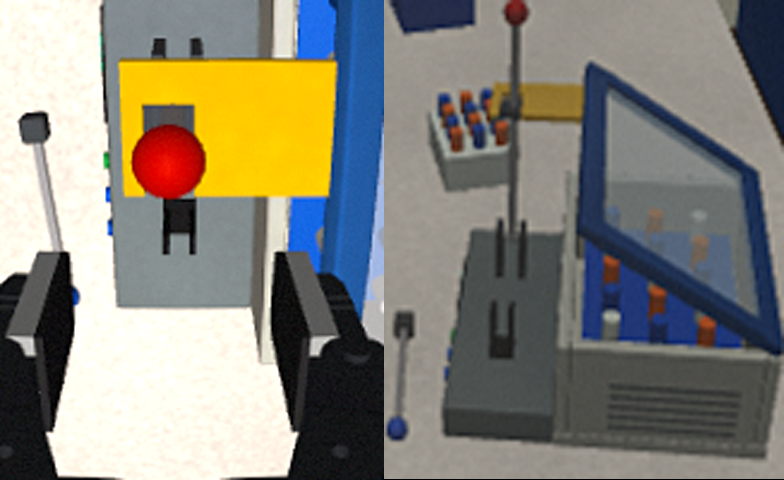

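The rod stands in the slot, the lid is unchanged, and the bottle and stirrer are where they were. One settling check follows.

>>> servo_tool(motion=[[45,0,0,-10,0,0,0],[45,0,0,0,0,0,0],[45,0,0,0,0,0,0],[45,0,0,0,0,0,0],[45,0,0,0,0,0,0],[45,0,0,0,0,0,0],[45,0,0,0,0,0,0]])

```text
time: 9.75
tool_pos: [544.4, 189.4, 413.8]
tcp_rot: [-178.1, 1.8, 80.7]
ft_force: [0.2, 0.2, 0.1]
finger_gap: 45.0
```

```bash
python3 - <<'E'
from h import *
T=pose();im=snapshot('wrist')
b=max(blobs(im,'red',150),key=lambda b:-abs(b[0][0]-250));B=onz(*ray('wrist',b[0],T),324);print(b[0],B)
h=cv2.cvtColor(im,cv2.COLOR_BGR2HSV);u=int(b[0][0])
y=lambda c:np.where((h[:,c,0]>15)&(h[:,c,0]<32)&(h[:,c,1]>120))[0]
for c in(u-3,u,u+3):
    v=y(c);v=v[v<b[0][1]];E=onz(*ray('wrist',(c,v.max()+.5),T),246);print(v.min(),v.max(),E,'ball-end along rod',(B-E)[:2]@D)
i0=cv2.imread('pics/top0.png');i1=snapshot('top')
for n,i in(('0',i0),('1',i1)):print(n,[(*x[0],x[1]) for x in blobs(i,'blue',10) if x[1]<400])
for n,i in(('0',cv2.imread('pics/side0.png')),('1',snapshot('side'))):print(n,[(*x[0],x[1]) for x in blobs(i,'blue',10) if x[1]<3000])
E
```

```text
[253.5 195.4] [542.15918093 185.76823333 324.        ]
153 171 [536.06188392 184.54621308 246.        ] ball-end along rod 2.1709763731072327
153 171 [539.2573392  184.05144855 246.        ] ball-end along rod 2.1541266760377513
153 171 [542.45115283 183.55837627 246.        ] ball-end along rod 2.135865661523684
0 [(np.float64(239.2), np.float64(134.8), np.int32(13)), (np.float64(247.3), np.float64(136.4), np.int32(10)), (np.float64(228.4), np.float64(137.5), np.int32(13)), (np.float64(257.5), np.float64(138.8), np.int32(13)), (np.float64(244.6), np.float64(140.5), np.int32(17)), (np.float64(249.9), np.float64(147.6), np.int32(352)), (np.float64(105.9), np.float64(171.1), np.int32(32)), (np.float64(85.6), np.float64(173.7), np.int32(34)), (np.float64(430.1), np.float64(177.6), np.int32(164)), (np.float64(117.3), np.float64(180.2), np.int32(30)), (np.float64(97.3), np.float64(183.2), np.int32(33)), (np.float64(108.5), np.float64(192.7), np.int32(33)), (np.float64(88.2), np.float64(195.4), np.int32(34))]
1 [(np.float64(374.9), np.float64(15.2), np.int32(21)), (np.float64(178.7), np.fl
[... 798 characters left out ...]
08.6), np.float64(192.7), np.int32(33)), (np.float64(88.7), np.float64(195.5), np.int32(30))]
0 [(np.float64(237.5), np.float64(99.7), np.int32(311)), (np.float64(224.1), np.float64(102.0), np.int32(11)), (np.float64(311.8), np.float64(180.8), np.int32(1533)), (np.float64(253.9), np.float64(147.6), np.int32(17)), (np.float64(228.5), np.float64(230.3), np.int32(26)), (np.float64(282.3), np.float64(274.3), np.int32(154))]
1 [(np.float64(238.3), np.float64(101.1), np.int32(354)), (np.float64(311.6), np.float64(180.5), np.int32(1546)), (np.float64(254.0), np.float64(147.7), np.int32(18)), (np.float64(228.5), np.float64(230.3), np.int32(26)), (np.float64(282.4), np.float64(274.4), np.int32(154))]
```

The ball is stable and fully home, or slightly past (2 mm against the nominal 0.8 mm, within calibration error). The lid, bottle and stirrer are unmoved, and the robot is clear. Handing in.

```bash
python3 -c "
from bench import *
print(hand_in())"
```

```text
the job is handed in; nothing more can be done
None
```

I gripped the red ball with the jaws along the pivot axis and swung the rod up about 95° into the tongue's slot. I then eased it up to the closed end, let go and lifted the gripper clear, handing in at about 10 s.

**Last checks:**
- **Rod:** it stands home, and the ball stayed within 0.1 mm over the last 0.85 s. Along the rod's travel, the ball sits 2.1 mm past the slot's closed end. The figure expected when home is about 0.8 mm, and I measured 0.8 mm before release. The spread is within the 2 mm calibration error.
- **Lid, bottle and stirrer:** the cap and knob positions agree with the first side picture to about 0.1 px and the lid to about 0.3 px.
- **Forces:** the wrist readings between moves never passed about 7 N, and they were near zero after release.

**Disagreements:**
- After the first grip the tool had crept up about 6 mm, so I reopened, lowered it and gripped again.
- While holding the rod, a sideways drift of about 2 mm and about 5 N built up. It went away on release.

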